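# Fit the broad retractor blade and hold retraction

### The job

Set up and hold retraction on the trainer: take the broadest of the three flat retractor blades out of the rack and slide it down into the slot at the end of the sprung retractor arm until its shoulder sits on the socket. Then, by the blade's handle, draw the arm round against its spring all the way to its end stop and finish while still holding it there: do not let go. Leave the other instruments where they are.

Things in the scene. Friction and masses are not known exactly. Their poses are not given: they have to be found in the camera images.
- broad_blade_grip (a point): handle centre of the broad blade, the widest of three steel blades standing handle-up in the rack: flat blade 4 mm thick (x), 40 mm wide (y), 78 mm long, toe corners rounded; shoulder 14 x 54 mm, 6 mm high; handle 14 mm thick (x), 24 mm wide (y), 52 mm high. z points up. This centre is 32 mm above the shoulder's underside, 110 mm above the toe. 0.15 to 0.24 kg; same either way round
- broad_blade_seat (a point): centre of the underside of the broad blade's shoulder, 78 mm above the toe and 32 mm below the handle centre; axes as the handle's. Seated when this point lies on the socket point
- socket (a point): blade socket, an aluminium block 70 x 30 x 30 mm at the arm's end: centre of the slot's mouth on its top face, 98 mm above the table. The slot goes straight down through it, 43 mm long along x (away from the pivot), 6.5 mm wide along y, mouth chamfered 3 mm all round. The blade goes in toe down, its width along the slot, until its shoulder rests on the top face
- trainer: low black acrylic shell, 250 mm (x) by 200 mm (y), 55 mm high, origin under its window; its axes are the pivot's. The window, 170 by 85 mm, lies below the socket; the seated blade hangs into it and swings clear of its edges. The post stands 160 mm from the origin along +y
- pivot (a point): point on the upright axis of the retractor arm, on the post beside the shell, level with the socket's top and 160 mm from the socket point. The post's cap, 38 mm across, tops out 122 mm above the table. Half way through its swing the arm points along -y of this frame; as it is drawn to its end stop the socket moves towards -x
- retractor (a joint): angle of the sprung arm about the upright pivot axis (rad): 0 at rest against its first stop pin, growing as it is drawn round, CLOCKWISE seen from above, up to the end stop at 0.80. The spring pulls it back towards 0: about 2.5 N at the socket at rest, 7.5 N at the end stop. The socket turns with the arm, so a held blade must turn with it
- rack: grey plastic rack, 52 mm (x) by 232 mm (y), 50 mm high; origin at the centre of its underside. Three slots in a row along y, 72 mm apart, 45 mm deep, each holds a blade whose flat faces look along the rack's x; which blade is in which slot varies. Blade toes stand 5 mm above the table, handle centres 115 mm
- medium_blade_grip (a point): handle centre of the 27 mm wide blade, otherwise as the broad one; to be left in the rack
- narrow_blade_grip (a point): handle centre of the 18 mm wide blade, otherwise as the broad one; to be left in the rack
- bowl: steel bowl, 96 mm across, 40 mm high, beyond the rack; leave alone
- jar: clear jar with a white cap, 42 mm across, 55 mm high, near the post; leave alone
- trocar: grey trocar lying before the rack, 130 mm long, 30 mm high; leave alone
- needle_box: small closed box with a white lid, 52 x 38 mm, 19 mm high, near the post; leave alone
Not all that is in view belongs to the job. Leave any blue or yellow look-alike of the part that bears broad_blade_grip alone.

How it is judged:
By the outcome, as a careful person would: the job done as asked, in the order asked, and still so for the second after the job is handed in, while the arm keeps its last pose, push and grip.
It also fails if it takes over 54 s, if anything falls off the work surface, if the arm or the gripper's body presses on something with over 40 N, if the wrist force passes 120 N, or if a joint passes its speed limit or range.

### The arm

A 6-joint arm with a two-finger parallel gripper is mounted at the origin on the work surface. World frame = base frame: x ahead of the robot, y to its left, z up, the work surface at z = 0. Lengths are in m, angles in rad, forces in N, time in s.
With the tool pointing down it reaches from about 0.3 to 0.875 m from the base axis. Payload 6.4 kg.
Tool frame: the origin (TCP) lies at the very end of the fingers, on their centre line; the grasp point (between the pads) lies 19 mm behind it; z points along the fingers, y is the line along which they close (so a half turn about z gives the same grasp; the last joint's range is limited). The gripper opens to 85 mm and grips with 20 to 120 N. Pads are 22 mm wide; open, the fingers measure 114 mm over their backs; the gripper's body (76 mm by 85 mm) begins 54 mm behind the grasp point. The pads swing forward as they close: fully open they stand 13 mm farther back than shut.
Start: joints at [-1.372, 0.181, 1.607, -0, 1.354, -0.206], TCP at [0.226, -0.529, 0.231] pointing down, gripper open.
Joint ranges: [-2.99, 2.99], [-0.89, 2.07], [0.3, 2.58], [-1.14, 4.28], [0, 2.63], [-3.12, 3.12]. Speed limits (rad/s): [2.57, 2.57, 3.01, 3.14, 3.14, 3.14].

### API

Orientations are given as a unit quaternion [w, x, y, z].
In Python, from plant import * gives the robot as it stands.
- The arm moves only by the tool jog_arm, never from a script. Its argument "plan" is a list of rows, each an object with "rotation": the turn, a rotation vector about the tool's x, y, z in units of 0.5 rad (1.0 is 0.5 rad), a list of three; "slide": the shift along the tool's x, y, z in units of 0.15 m (1.0 is 0.15 m), a list of three; "claw": the opening, from 0 (shut) to 1 (fully open). In form: [{"rotation": [ax, ay, az], "slide": [x, y, z], "claw": claw}, ...]. A call has 1 to 20 rows; each row is the pose to reach, as a shift and turn from the pose commanded when the call began, along the tool's axes at that moment; what a row does not reach only later rows make up. A row lasts 1/12 s, in which the tool goes at most 41.7 mm and 7.16 degrees, less where a joint would pass 70% of its speed; a pose out of reach is approached as far as the arm can. A call with a number of a shift or a turn outside -1 to 1 is refused whole. A call with a gripper value outside its range is refused whole. The fingers move at their own pace and stop on an object; "force" is the grip in N (left out, the last holds). Time passes only in rows, so rows that repeat a pose let the fingers close. It gives the time, the measured TCP pose, the force, the opening and the grip force at its end, in the units of the state.
- sense(): the state, without advancing time (a new reading comes with each control period).
- capture(name): name is "scene" or "top" or "wrist"; returns a dict with "image" (400x640x3 uint8, red, green, blue), "fx", "fy", "cx", "cy" (pixels), "position" and "rotation" of the camera in the world; the wrist camera has in their place "T_tool_cam" (4x4, takes a point from camera to tool coordinates, whose origin is the TCP and whose axes are the flange's). Camera axes: x right, y up, looking along -z (the intrinsics and any distortion apply to the point x, -y, -z); pixel columns grow to the right and rows downward; lengths in m; the calibration is good to about 2 mm. A picture is of the moment at which its call begins: read the wrist's pose just before it. There is no depth.
- job_done(): hands the job in; it is judged then, once.
The state is a dict: "time_s": time; "joints": joint angles; "qvel": joint speeds; "joint_torque": joint torques, N m; "eef_pos": TCP position; "ee_rot": TCP orientation; "ft_force": force on the tool from outside, world axes, zero at the start; "torque": the same for the moment, N m; "grip_width": finger opening in m; "grasp_force": force on a finger pad.
Only numpy, scipy, OpenCV 4.12 (cv2) and the standard library are available. Lean on these libraries where they do the work, as an engineer would, in place of code of your own. Each camera call takes 0.05 s, during which the arm holds its last target. There are 200 camera calls.

## Working session

There is one attempt and no reset: what is moved stays moved. The work goes in short steps, Python scripts to look and compute and a tool call to move; the robot and the scene stay as the last step left them, time stands still between calls to the robot, and variables do not carry over. Pictures are saved under pics/ and viewed, at most 10 in all, crops included, and the job is handed in when it is done.

Besides the shell and the picture viewer there is one more tool, called after ">>>" by a JSON object that holds its "method" and its "body", one argument or row to a line. jog_arm: Moves the arm, as the interface text tells. Shifts and turns lie within -1 to 1; 1 stands for 0.15 m of shift or 0.5 rad of turn. Its arguments: {"type":"object","properties":{"plan":{"type":"array"},"force":{"type":"number"}},"required":["plan"]}

```bash
ls; mkdir -p pics
cat > h.py <<'E'
import numpy as np, cv2
from plant import *
from scipy.spatial.transform import Rotation as R
E
python3 - <<'E'
from h import *
s=sense(); print(s)
for n in ["scene","top"]:
    c=capture(n); cv2.imwrite(f"pics/{n}1.png",c["image"][:,:,::-1])
    print(n,{k:v for k,v in c.items() if k!="image"})
    np.save(f"{n}.npy",c,allow_pickle=True)
E
```

```text
pics
{'time_s': 0.0, 'joints': array([-1.37231498e+00,  1.81528575e-01,  1.60801701e+00,  2.47610652e-05,
        1.35380197e+00, -2.06313802e-01]), 'qvel': array([ 6.78062411e-05,  1.54977781e-03,  1.24599545e-03, -9.68147242e-04,
        3.18502262e-04, -1.44106948e-04]), 'joint_torque': array([ 4.82793203e-04, -4.44869292e+01, -3.51337230e+01, -3.61962066e-04,
        9.09741124e-03,  1.14003441e-05]), 'eef_pos': array([ 0.22635672, -0.52796737,  0.23038682]), 'ee_rot': array([-8.77395777e-04,  9.79587598e-01,  2.01015840e-01,  1.55240455e-05]), 'ft_force': array([ 0.03672713,  0.24671104, -0.13770642]), 'torque': array([ 4.37107247e-02, -7.15312507e-05,  1.35252005e-02]), 'grasp_force': 0.0, 'grip_width': 0.08545021097808128}
scene {'fx': 457.35781516002373, 'fy': 457.35781516002373, 'cx': 319.8703815857952, 'cy': 192.77504977540505, 'position': array([1.46000568, 0.12491591, 0.714562  ]), 'rotation': array([0.57594735, 0.31030864, 0.3634835 , 0.66322918])}
top {'fx': 471.8560837281819, 'fy': 471.8560837281819, 'cx': 314.7108268531173, 'cy': 203.07655336509154, 'position': array([ 0.31984746, -0.02510042,  1.46988528]), 'rotation': array([ 0.70860877,  0.05670034, -0.04366266, -0.70196314])}
```

View pics/scene1.png

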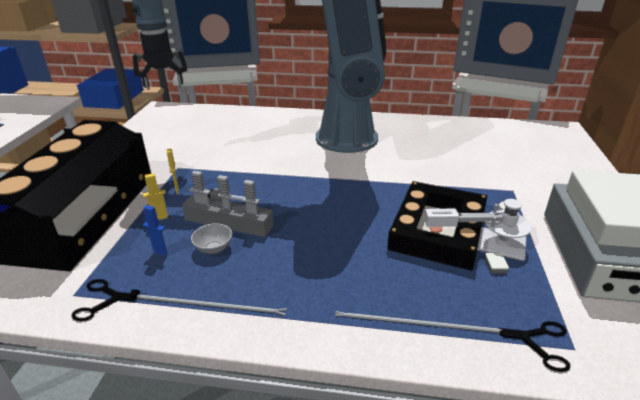

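View pics/top1.png

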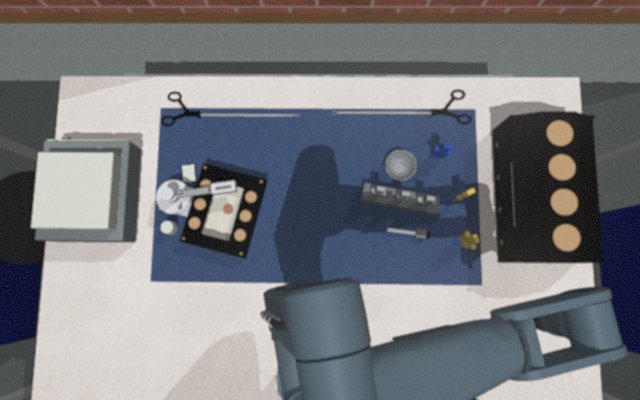

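The scene view shows the rack with three grey blades at about (225,205), handles at (198,185), (223,190) and (250,195). The retractor socket is at about (440,217) and the post cap at (511,208). In the top view the rack is at (400,197), the socket at (222,187) and the post at (172,195). Blue and yellow look-alikes stand beyond the rack. Next I'll zoom in on crops.

```bash
cat >> h.py <<'E'
def camT(c):
    if "T_tool_cam" in c: return c["T"]
    T=np.eye(4); q=c["rotation"]; T[:3,:3]=R.from_quat(np.roll(q,-1)).as_matrix(); T[:3,3]=c["position"]; return T
def ray(c,u,v):
    T=camT(c); d=T[:3,:3]@np.array([(u-c["cx"])/c["fx"],-(v-c["cy"])/c["fy"],-1]); return T[:3,3],d/np.linalg.norm(d)
def atz(c,u,v,z):
    p,d=ray(c,u,v); return p+d*(z-p[2])/d[2]
def proj(c,P):
    T=camT(c); q=T[:3,:3].T@(np.array(P)-T[:3,3]); return np.array([c["cx"]-c["fx"]*q[0]/q[2], c["cy"]+c["fy"]*q[1]/q[2]])
def tri(obs):
    A=np.zeros((3,3));b=np.zeros(3)
    for c,u,v in obs:
        p,d=ray(c,u,v); M=np.eye(3)-np.outer(d,d); A+=M;b+=M@p
    X=np.linalg.solve(A,b); return X,[np.linalg.norm((np.eye(3)-np.outer(ray(c,u,v)[1],ray(c,u,v)[1]))@(X-ray(c,u,v)[0])) for c,u,v in obs]
def load(n): return np.load(n+".npy",allow_pickle=True).item()
def tool(s):
    T=np.eye(4); T[:3,:3]=R.from_quat(np.roll(s["ee_rot"],-1)).as_matrix(); T[:3,3]=s["eef_pos"]; return T
def snap(n):
    s=sense(); c=capture("wrist"); c["T"]=tool(s)@c["T_tool_cam"]; np.save(n+".npy",c,allow_pickle=True)
    cv2.imwrite(f"pics/{n}.png",c["image"][:,:,::-1]); return c
E
python3 - <<'E'
from h import *
t=load("top"); s=load("scene")
for n,u,v,z in [("rackL",370,190,.14),("rackR",432,199,.14),("sock",222,187,.1),("post",172,195,.12)]:
    X=atz(t,u,v,z); print(n,X,proj(s,X))
a=t["image"][150:250,150:290]; b=t["image"][150:250,345:485]
c=s["image"][160:260,160:300]; d=s["image"][170:270,390:530]
f=lambda i:cv2.resize(i,(400,286),interpolation=cv2.INTER_CUBIC)
cv2.imwrite("pics/crops.png",np.vstack([np.hstack([f(a),f(b)]),np.hstack([f(d),f(c)])])[:,:,::-1])
E
```

```text
rackL [ 0.54891987 -0.15684616  0.14      ] [260.37928599 180.96523546]
rackR [ 0.5243516  -0.33233125  0.14      ] [194.68246561 171.05650395]
sock [0.56147053 0.27606882 0.1       ] [441.98925355 211.37633394]
post [0.53318907 0.41696038 0.12      ] [504.6429336 202.0105863]
```

View pics/crops.png

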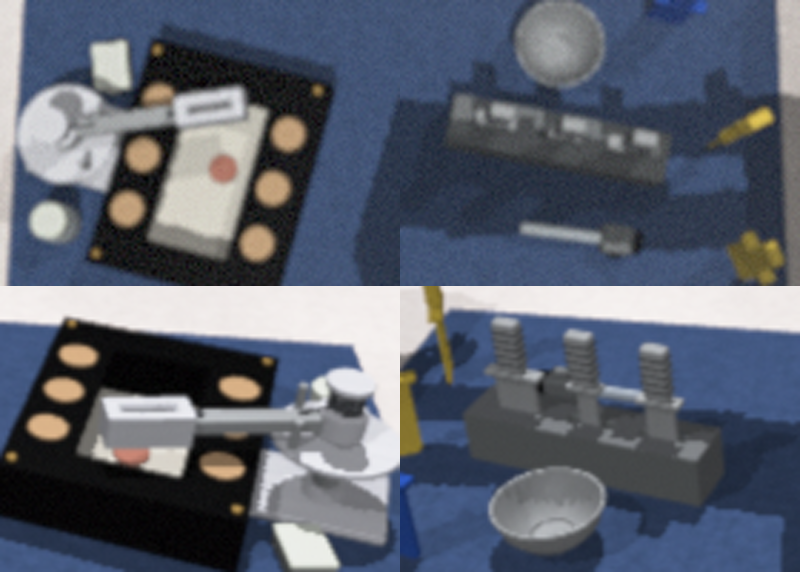

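The crops show the broad blade in the rack slot at the -y end (left in scene, handle top at about (198,172)). The narrow blade is in the middle and the medium one on the right. The slot mouth in the socket is visible near (222,187) in the top view. I'll move to look from close by.

>>> {"method": "jog_arm", "body": {
  "plan": [
    {"rotation":[0,0,-1],"slide":[1,-0.3,-0.45],"claw":1},
    {"rotation":[0,0,-1],"slide":[1,-0.3,-0.45],"claw":1},
    {"rotation":[0,0,-1],"slide":[1,-0.3,-0.45],"claw":1},
    {"rotation":[0,0,-1],"slide":[1,-0.3,-0.45],"claw":1},
    {"rotation":[0,0,-1],"slide":[1,-0.3,-0.45],"claw":1},
    {"rotation":[0,0,-1],"slide":[1,-0.3,-0.45],"claw":1}
  ]
}}

```text
time_s: 0.6
eef_pos: [0.3485, -0.4271, 0.3]
ee_rot: [0.001, 0.899, 0.439, 0.0]
ft_force: [0.3, 0.4, -0.1]
grip_width: 0.0856
grasp_force: 0.0
```

Run:
```python
from h import *
s=sense();T=tool(s);print(T.round(4),s["time_s"]);c=capture("wrist");print(c["T_tool_cam"],c["fx"],c["cx"],c["cy"],c.keys())
print("delta in tool", T[:3,:3].T@(np.array([.53,-.33,.3])-T[:3,3])/.15)
```

```text
[[ 6.153e-01  7.883e-01  1.200e-03  3.485e-01]
 [ 7.883e-01 -6.153e-01 -2.100e-03 -4.271e-01]
 [-9.000e-04  2.200e-03 -1.000e+00  3.000e-01]
 [ 0.000e+00  0.000e+00  0.000e+00  1.000e+00]] 0.6
[[ 5.66369379e-04  9.48992666e-01  3.15297636e-01  8.06933447e-02]
 [ 9.99998612e-01 -1.03158665e-03  1.30860344e-03 -2.82934339e-04]
 [ 1.56711190e-03  3.15296457e-01 -9.48991933e-01 -1.42853619e-01]
 [ 0.00000000e+00  0.00000000e+00  0.00000000e+00  1.00000000e+00]] 309.63111420151523 319.2638312155901 198.14177654464308 dict_keys(['image', 'fx', 'fy', 'cx', 'cy', 'T_tool_cam'])
delta in tool [1.25465243e+00 5.55743352e-01 2.92050351e-04]
```

>>> {"method": "jog_arm", "body": {
  "plan": [
    {"rotation":[0,0,-1],"slide":[1,0.55,0.2],"claw":1},
    {"rotation":[0,0,-1],"slide":[1,0.55,0.2],"claw":1},
    {"rotation":[0,0,-1],"slide":[1,0.55,0.2],"claw":1},
    {"rotation":[0,0,-1],"slide":[1,0.55,0.2],"claw":1},
    {"rotation":[0,0,-1],"slide":[1,0.55,0.2],"claw":1},
    {"rotation":[0,0,-1],"slide":[1,0.55,0.2],"claw":1}
  ]
}}

```text
time_s: 1.15
eef_pos: [0.5045, -0.3603, 0.2659]
ee_rot: [-0.002, 0.763, 0.646, -0.0]
ft_force: [-0.4, -0.8, 0.1]
grip_width: 0.0853
grasp_force: 0.0
```

Run:
```python
from h import *
snap("w1");print(tool(sense()).round(4))
```

```text
[[ 0.1667  0.986  -0.003   0.5033]
 [ 0.986  -0.1667  0.002  -0.3614]
 [ 0.0015 -0.0033 -1.      0.2667]
 [ 0.      0.      0.      1.    ]]
```

>>> {"method": "jog_arm", "body": {
  "plan": [
    {"rotation":[0,0,0],"slide":[0.55,0,0],"claw":1},
    {"rotation":[0,0,0],"slide":[0.55,0,0],"claw":1},
    {"rotation":[0,0,0],"slide":[0.55,0,0],"claw":1},
    {"rotation":[0,0,0],"slide":[0.55,0,0],"claw":1}
  ]
}}

```text
time_s: 1.53
eef_pos: [0.5166, -0.2799, 0.269]
ee_rot: [0.0, 0.764, 0.646, -0.0]
ft_force: [-0.9, -0.1, 0.4]
grip_width: 0.0856
grasp_force: 0.0
```

Run:
```python
from h import *
snap("w2");print(tool(sense()).round(4))
a=cv2.imread("pics/w1.png");b=cv2.imread("pics/w2.png")
cv2.imwrite("pics/w12.png",np.vstack([a[100:400],b[100:400]]))
```

```text
[[ 1.673e-01  9.859e-01 -2.000e-04  5.166e-01]
 [ 9.859e-01 -1.673e-01 -1.100e-03 -2.810e-01]
 [-1.100e-03 -0.000e+00 -1.000e+00  2.691e-01]
 [ 0.000e+00  0.000e+00  0.000e+00  1.000e+00]]
```

View pics/w12.png

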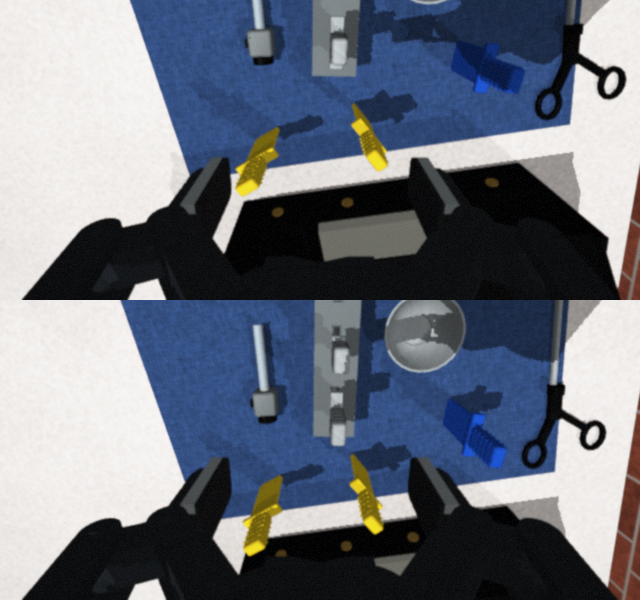

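The upper half (w1) shows the broad blade's handle at about (338,150) full-frame at the rack's near end. In the lower half (w2) it is at about (338,328), with the next blade at (341,255). I'll enlarge these for pixel accuracy.

Run:
```python
from h import *
a=cv2.imread("pics/w1.png")[110:180,300:380];b=cv2.imread("pics/w2.png")[210:350,290:390]
f=lambda i:cv2.resize(i,None,fx=4.2,fy=4.2,interpolation=cv2.INTER_CUBIC)
A=f(a);B=f(b);C=np.zeros((588,336+420,3),np.uint8);C[:A.shape[0],:336]=A;C[:,336:]=B
s=cv2.imread("pics/scene1.png")[165:235,180:275]; s=cv2.resize(s,(336,248),interpolation=cv2.INTER_CUBIC); C[320:568,:336]=s
cv2.imwrite("pics/z1.png",C)
```

```text
(no output)
```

View pics/z1.png

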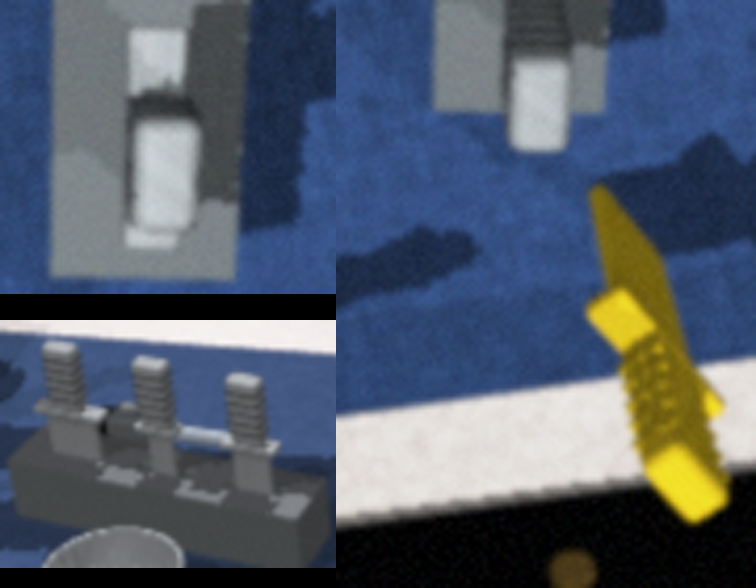

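Run:
```python
from h import *
w1=load("w1");w2=load("w2");t=load("top");s=load("scene")
o=[(w1,339.3,151),(w2,338.6,235)]
print(tri(o)); print(tri(o+[(t,430.8,198)]));print(tri(o+[(s,197.5,172.5)]))
# rack edge corners near end, w1 crop (52,278),(237,277), far (52,0),(250,0); height .05
g=lambda x,y:atz(w1,300+x/4.2,110+y/4.2,.05)
a,b,c,d=g(52,276),g(237,276),g(56,0),g(250,0)
print(a,b,np.linalg.norm(a-b)); 
for p,q in [(a,c),(b,d)]:
    v=q-p; print("rack y yaw",np.degrees(np.arctan2(v[1],v[0])))
v=b-a;print("rack x yaw",np.degrees(np.arctan2(v[1],v[0])))
# edges fitted in top face
h=lambda x,y:atz(w1,300+x/4.2,110+y/4.2,.141)
for p,q in [((135,215),(138,125)),((192,215),(197,125))]:
    v=h(*q)-h(*p); print("handle yaw",np.degrees(np.arctan2(v[1],v[0])))
print("w",h(135,170)-h(195,170),h(165,117)-h(165,230))
# top-view rack long edges crop coords
T=lambda x,y,z:atz(t,345+(x-400)*.35,150+y*.35,z)
v=T(462,92,.05)-T(670,130,.05);print("top yaw",np.degrees(np.arctan2(v[1],v[0])))
```

```text
(array([ 0.52637445, -0.32765448,  0.14256667]), [np.float64(0.00012807997506634772), np.float64(0.00012807997506618447)])
(array([ 0.52650802, -0.32791972,  0.14255969]), [np.float64(0.00038065973858345805), np.float64(0.00021710175622868306), np.float64(0.0005604913644830608)])
(array([ 0.52610224, -0.32760679,  0.13803122]), [np.float64(0.0008588645930317336), np.float64(0.0020369744721661486), np.float64(0.002869541122406303)])
[ 0.49323418 -0.36785252  0.05      ] [ 0.54500491 -0.37640603  0.05      ] 0.05247256602049383
rack y yaw 79.33905384748574
rack y yaw 80.0661405242991
rack x yaw -9.381604082140457
handle yaw 79.40287817983716
handle yaw 78.93043530722099
w [-0.01221153  0.00202303  0.        ] [0.00337963 0.02316678 0.        ]
top yaw 79.85683480140413
```

```bash
cat >> h.py <<'E'
def delta(P,yawx=None):
    s=sense();T=tool(s);print("t",s["time_s"],"pos",s["eef_pos"].round(4),"xyaw",np.degrees(np.arctan2(T[1,0],T[0,0])).round(2),"F",s["ft_force"].round(1),"w",s["grip_width"],s["grasp_force"])
    print("slide",(T[:3,:3].T@(np.array(P)-T[:3,3])/.15).round(3))
    if yawx is not None: print("rotz",(-(np.radians(yawx)-np.arctan2(T[1,0],T[0,0]))/.5).round(3))
E
python3 -c "
from h import *
delta([.5263,-.3278,.15],79.6)"
```

```text
t 1.5833 pos [ 0.5166 -0.281   0.2691] xyaw 80.37 F [ 0.4 -0.5 -0.7] w 0.08531826344551467 0.0
slide [-0.296  0.116  0.794]
rotz 0.027
```

>>> {"method": "jog_arm", "body": {
  "plan": [
    {"rotation":[0,0,0.027],"slide":[-0.296,0.116,0.4],"claw":1},
    {"rotation":[0,0,0.027],"slide":[-0.296,0.116,0.5],"claw":1},
    {"rotation":[0,0,0.027],"slide":[-0.296,0.116,0.6],"claw":1},
    {"rotation":[0,0,0.027],"slide":[-0.296,0.116,0.7],"claw":1},
    {"rotation":[0,0,0.027],"slide":[-0.296,0.116,0.7],"claw":1}
  ]
}}

```text
time_s: 2.0
eef_pos: [0.5241, -0.3276, 0.1591]
ee_rot: [-0.004, 0.769, 0.639, -0.001]
ft_force: [-1.2, 0.7, -0.2]
grip_width: 0.0857
grasp_force: 0.0
```

```bash
python3 -c "
from h import *
delta([.5263,-.3278,.096],79.6)"
```

```text
t 2.0 pos [ 0.5241 -0.3276  0.1591] xyaw 79.46 F [-1.2  0.7 -0.2] w 0.085676622038411 0.0
slide [-0.     0.018  0.42 ]
rotz -0.005
```

>>> {"method": "jog_arm", "body": {
  "plan": [
    {"rotation":[0,0,0],"slide":[0,0,0.2],"claw":1},
    {"rotation":[0,0,0],"slide":[0,0,0.4],"claw":1},
    {"rotation":[0,0,0],"slide":[0,0,0.42],"claw":1},
    {"rotation":[0,0,0],"slide":[0,0,0.42],"claw":1},
    {"rotation":[0,0,0],"slide":[0,0,0.42],"claw":1}
  ]
}}

```text
time_s: 2.42
eef_pos: [0.528, -0.3279, 0.1027]
ee_rot: [0.001, 0.768, 0.64, 0.0]
ft_force: [-0.1, 0.1, -0.2]
grip_width: 0.0857
grasp_force: 0.0
```

```bash
python3 -c "
from h import *
delta([.5263,-.3278,.096],79.6)"
```

```text
t 2.4167 pos [ 0.528  -0.3279  0.1027] xyaw 79.65 F [-0.1  0.1 -0.2] w 0.08571340512533562 0.0
slide [-0.001 -0.011  0.044]
rotz 0.002
```

>>> {"method": "jog_arm", "body": {
  "plan": [
    {"rotation":[0,0,0],"slide":[0,-0.01,0.03],"claw":0.5},
    {"rotation":[0,0,0],"slide":[0,-0.01,0.03],"claw":0.3},
    {"rotation":[0,0,0],"slide":[0,-0.01,0.03],"claw":0},
    {"rotation":[0,0,0],"slide":[0,-0.01,0.03],"claw":0},
    {"rotation":[0,0,0],"slide":[0,-0.01,0.03],"claw":0},
    {"rotation":[0,0,0],"slide":[0,-0.01,0.03],"claw":0},
    {"rotation":[0,0,0],"slide":[0,-0.01,0.03],"claw":0},
    {"rotation":[0,0,0],"slide":[0,-0.01,0.03],"claw":0},
    {"rotation":[0,0,0],"slide":[0,-0.01,0.03],"claw":0},
    {"rotation":[0,0,0],"slide":[0,-0.01,0.03],"claw":0}
  ],
  "force": 60
}}

```text
time_s: 3.25
eef_pos: [0.5265, -0.3264, 0.0968]
ee_rot: [0.0, 0.768, 0.641, 0.0]
ft_force: [0.3, 1.2, 3.9]
grip_width: 0.0132
grasp_force: 59.0
```

```bash
python3 -c "
from h import *
delta([.5263,-.3278,.096],79.6)"
```

```text
t 3.25 pos [ 0.5265 -0.3264  0.0968] xyaw 79.72 F [0.3 1.2 3.9] w 0.013184696706935612 59.0309339761734
slide [-0.01   0.     0.005]
rotz 0.004
```

>>> {"method": "jog_arm", "body": {
  "plan": [
    {"rotation":[0,0,0],"slide":[0,0,-0.1],"claw":0},
    {"rotation":[0,0,0],"slide":[0,0,-0.25],"claw":0},
    {"rotation":[0,0,0],"slide":[0,0,-0.4],"claw":0},
    {"rotation":[0,0,0],"slide":[0,0,-0.6],"claw":0},
    {"rotation":[0,0,0],"slide":[0,0,-0.8],"claw":0},
    {"rotation":[0,0,0],"slide":[0,0,-1],"claw":0},
    {"rotation":[0,0,0],"slide":[0,0,-1],"claw":0},
    {"rotation":[0,0,0],"slide":[0,0,-1],"claw":0}
  ]
}}

```text
time_s: 3.92
eef_pos: [0.5267, -0.3267, 0.2477]
ee_rot: [0.001, 0.768, 0.641, 0.0]
ft_force: [0.6, -0.2, -3.2]
grip_width: 0.0135
grasp_force: 60.1
```

Run:
```python
from h import *
delta([.56,.10,.26],79.6)
t=capture("top");np.save("top2.npy",t,allow_pickle=True)
```

```text
t 3.9167 pos [ 0.5267 -0.3267  0.2477] xyaw 79.72 F [ 0.6 -0.2 -3.2] w 0.013460161146141169 60.08997559547424
slide [ 2.838 -0.289 -0.088]
rotz 0.004
```

>>> {"method": "jog_arm", "body": {
  "plan": [
    {"rotation":[0,0,0],"slide":[0.1,0,0],"claw":0},
    {"rotation":[0,0,0],"slide":[0.3,0,0],"claw":0},
    {"rotation":[0,0,0],"slide":[0.55,0,0],"claw":0},
    {"rotation":[0,0,0],"slide":[0.8,0,0],"claw":0},
    {"rotation":[0,0,0],"slide":[1,0,0],"claw":0}
  ]
}}

```text
time_s: 4.38
eef_pos: [0.5517, -0.1748, 0.2434]
ee_rot: [-0.003, 0.768, 0.641, -0.001]
ft_force: [0.2, -0.1, -1.5]
grip_width: 0.0133
grasp_force: 59.9
```

>>> {"method": "jog_arm", "body": {
  "plan": [
    {"rotation":[0,0,0],"slide":[0.25,0,0],"claw":0},
    {"rotation":[0,0,0],"slide":[0.5,0,0],"claw":0},
    {"rotation":[0,0,0],"slide":[0.75,0,0],"claw":0},
    {"rotation":[0,0,0],"slide":[1,0,0],"claw":0}
  ]
}}

```text
time_s: 4.72
eef_pos: [0.5781, -0.0281, 0.2436]
ee_rot: [-0.002, 0.768, 0.641, -0.001]
ft_force: [0.5, -0.7, -2.4]
grip_width: 0.0133
grasp_force: 59.9
```

>>> {"method": "jog_arm", "body": {
  "plan": [
    {"rotation":[0,0,-0.2],"slide":[0.25,-0.09,0],"claw":0},
    {"rotation":[0,0,-0.4],"slide":[0.5,-0.19,0],"claw":0},
    {"rotation":[0,0,-0.6],"slide":[0.75,-0.28,0],"claw":0},
    {"rotation":[0,0,-0.74],"slide":[0.9,-0.38,0],"claw":0},
    {"rotation":[0,0,-0.74],"slide":[1,-0.38,0],"claw":0},
    {"rotation":[0,0,-0.74],"slide":[1,-0.38,0],"claw":0},
    {"rotation":[0,0,-0.74],"slide":[1,-0.38,0],"claw":0}
  ]
}}

```text
time_s: 5.3
eef_pos: [0.5489, 0.1279, 0.2441]
ee_rot: [-0.001, 0.636, 0.772, -0.001]
ft_force: [0.4, -0.4, -2.6]
grip_width: 0.0133
grasp_force: 60.1
```

Run:
```python
from h import *
delta([.56,.20,.25],101)
snap("w3")
```

```text
t 5.3 pos [0.5489 0.1279 0.2441] xyaw 101.03 F [ 0.4 -0.4 -2.6] w 0.013319298906217945 60.14029383659363
slide [ 0.458  0.165 -0.04 ]
rotz 0.001
```

>>> {"method": "jog_arm", "body": {
  "plan": [
    {"rotation":[0,0,0],"slide":[0.2,0,0],"claw":0},
    {"rotation":[0,0,0],"slide":[0.4,0,0],"claw":0},
    {"rotation":[0,0,0],"slide":[0.4,0,0],"claw":0},
    {"rotation":[0,0,0],"slide":[0.4,0,0],"claw":0}
  ]
}}

```text
time_s: 5.68
eef_pos: [0.5386, 0.1856, 0.2454]
ee_rot: [-0.0, 0.636, 0.771, -0.001]
ft_force: [-0.1, 0.6, -2.3]
grip_width: 0.0135
grasp_force: 60.2
```

Run:
```python
from h import *
delta([.56,.20,.25],101)
snap("w4")
a=cv2.imread("pics/w3.png");b=cv2.imread("pics/w4.png")
f=lambda i:cv2.resize(i[0:300,130:530],(800,600))[:, :]
cv2.imwrite("pics/w34.png",np.hstack([a[:,120:520],b[:,120:520]]))
```

```text
t 5.6833 pos [0.5386 0.1856 0.2454] xyaw 100.95 F [-0.1  0.6 -2.3] w 0.0135148247216869 60.15383005142212
slide [ 0.067  0.158 -0.031]
rotz -0.002
```

View pics/w34.png

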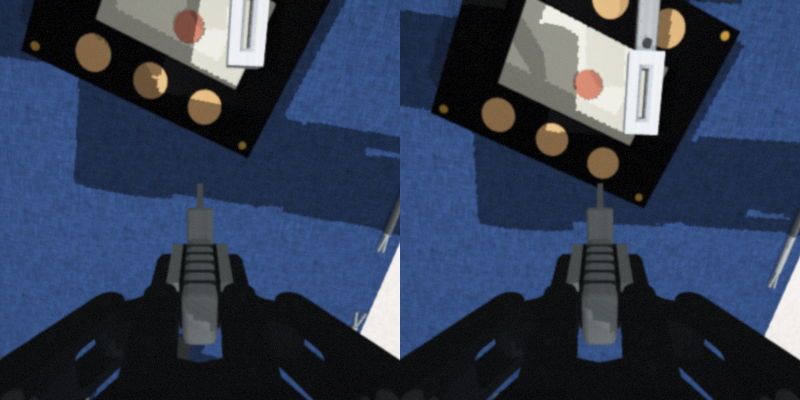

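Left (w3): the socket's slot is at about (369,30) full-frame. Right (w4): the slot is at about (364,92). The held blade hangs straight, with its toe at about (320,185). I'll move nearer for precise views.

Run:
```python
from h import *
w3=load("w3");w4=load("w4")
print(atz(w4,364,92,.098),atz(w3,369,30,.098),tri([(w3,369,30),(w4,364,92)]))
P=atz(w4,364,92,.098); 
delta([P[0]+.012,P[1]-.06,.245],101)
```

```text
[0.56056698 0.27554951 0.098     ] [0.56277626 0.26617919 0.098     ] (array([0.56817998, 0.27763097, 0.04143025]), [np.float64(0.0003096130717510569), np.float64(0.0003096130717509063)])
t 5.7333 pos [0.5389 0.1849 0.2455] xyaw 100.89 F [ 0.2 -0.2 -1.3] w 0.013590684927381804 60.154244899749756
slide [0.159 0.259 0.003]
rotz -0.004
```

>>> {"method": "jog_arm", "body": {
  "plan": [
    {"rotation":[0,0,0],"slide":[0.1,0.2,0],"claw":0},
    {"rotation":[0,0,0],"slide":[0.16,0.23,0],"claw":0},
    {"rotation":[0,0,0],"slide":[0.16,0.23,0],"claw":0},
    {"rotation":[0,0,0],"slide":[0.16,0.23,0],"claw":0},
    {"rotation":[0,0,0],"slide":[0.16,0.23,0],"claw":0}
  ]
}}

```text
time_s: 6.15
eef_pos: [0.5682, 0.2146, 0.2461]
ee_rot: [-0.0, 0.637, 0.771, -0.0]
ft_force: [-0.2, -0.5, -3.0]
grip_width: 0.0136
grasp_force: 60.5
```

Run:
```python
from h import *
delta([.56,.20,.25],101)
snap("w5")
a=cv2.imread("pics/w4.png")[30:150,290:440];b=cv2.imread("pics/w5.png")[60:240,260:380]
C=np.zeros((600,800,3),np.uint8)
A=cv2.resize(a,None,fx=2.6,fy=2.6,interpolation=cv2.INTER_CUBIC);B=cv2.resize(b,None,fx=3.3,fy=3.3,interpolation=cv2.INTER_CUBIC)
C[:A.shape[0],:A.shape[1]]=A;C[:B.shape[0],400:400+B.shape[1]]=B
cv2.imwrite("pics/z5.png",C)
```

```text
t 6.15 pos [0.5682 0.2146 0.2461] xyaw 100.86 F [-0.2 -0.5 -3. ] w 0.013553667510390492 60.517566204071045
slide [-0.085 -0.072 -0.026]
rotz -0.005
```

View pics/z5.png

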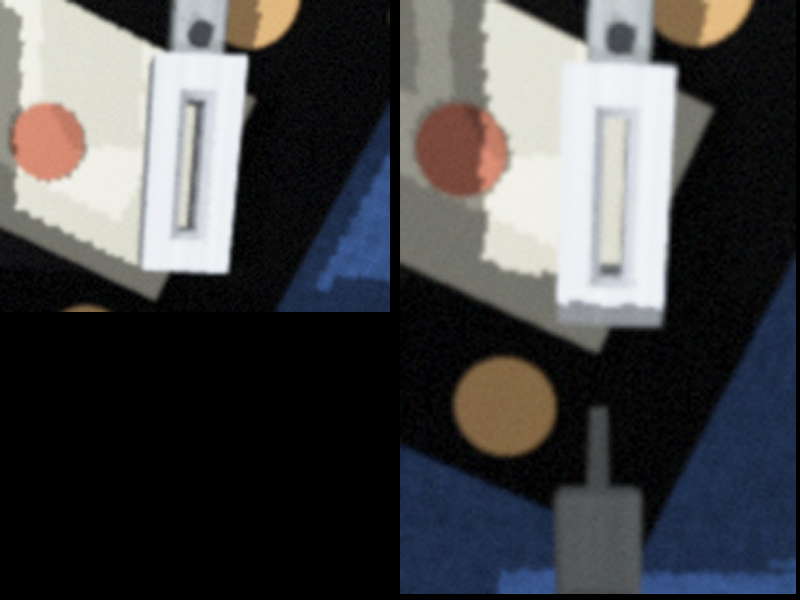

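Left (w4 crop): the slot mouth is centred at about (190,165) in the crop. Right (w5 crop): the mouth is centred at about (615,196), the socket's top face corners are at (562,62), (677,65), (557,305) and (664,305), and the held blade's toe edge is at (598,408).

Run:
```python
from h import *
w4=load("w4");w5=load("w5");t=load("top")
f5=lambda x,y:(260+(x-400)/3.3-.35,60+y/3.3-.35); f4=lambda x,y:(290+x/2.6-.3,30+y/2.6-.3)
print(tri([(w4,*f4(190,165)),(w5,*f5(615,196))]))
for c,f,pts,q in [(w5,f5,[(598,108),(638,108),(590,285),(634,285)],[(562,62),(677,65),(557,305),(664,305)]),(w4,f4,[(183,91),(207,93),(170,237),(200,239)],[(157,54),(247,55),(143,269),(230,272)])]:
    for P in (pts,q):
        X=[atz(c,*f(*p),.098) for p in P]; print("ctr",np.mean(X,0).round(4),"len",np.linalg.norm(X[0]-X[2]).round(4),np.linalg.norm(X[1]-X[3]).round(4),"wid",np.linalg.norm(X[0]-X[1]).round(4),np.linalg.norm(X[2]-X[3]).round(4),
        "yaw",[np.degrees(np.arctan2(*(X[i]-X[i+2])[1::-1])).round(1) for i in (0,1)])
# blade toe in tool coords: predicted vs seen (toe far corner: tool offset x=+.02,z: 110mm below handle centre; grasp pt at TCP-.019)
T=tool(sense())
for nm,p in [("toe",[.016,0,.091]),("shoulderL",[.027,-.007,.007]),("shoulderR",[.027,.007,.007])]:
    X=(T@np.array([*p,1]))[:3]; u,v=proj(w5,X); print(nm,X.round(4),"pred crop",400+(u-260+.35)*3.3,(v-60+.35)*3.3)
```

```text
(array([0.56098547, 0.27455572, 0.08905358]), [np.float64(0.00017528612219565973), np.float64(0.0001752861221956985)])
ctr [0.561  0.2743 0.098 ] len 0.0476 0.0476 wid 0.0108 0.0125 yaw [np.float64(98.2), np.float64(100.3)]
ctr [0.5604 0.277  0.098 ] len 0.0649 0.0641 wid 0.0306 0.0306 yaw [np.float64(99.0), np.float64(99.0)]
ctr [0.5598 0.2738 0.098 ] len 0.0473 0.0473 wid 0.008 0.0106 yaw [np.float64(97.8), np.float64(100.9)]
ctr [0.5612 0.2741 0.098 ] len 0.0695 0.0702 wid 0.0295 0.0309 yaw [np.float64(98.7), np.float64(99.9)]
toe [0.5651 0.2304 0.1553] pred crop 599.4201887157083 407.1894583973551
shoulderL [0.5562 0.2399 0.2393] pred crop 554.9472809699763 483.49595608857294
shoulderR [0.5699 0.2426 0.2393] pred crop 644.9019695377833 483.5979461166448
```

```bash
python3 -c "
from h import *
delta([.5606,.2756,.207],99.2)"
```

```text
t 6.2 pos [0.5681 0.2147 0.2463] xyaw 100.86 F [ 0.3 -0.8 -2.8] w 0.013582085193658965 60.517401695251465
slide [0.408 0.027 0.262]
rotz 0.058
```

>>> {"method": "jog_arm", "body": {
  "plan": [
    {"rotation":[0,0,0.058],"slide":[0.15,0.027,0],"claw":0},
    {"rotation":[0,0,0.058],"slide":[0.3,0.027,0],"claw":0},
    {"rotation":[0,0,0.058],"slide":[0.4,0.027,0.05],"claw":0},
    {"rotation":[0,0,0.058],"slide":[0.408,0.027,0.15],"claw":0},
    {"rotation":[0,0,0.058],"slide":[0.408,0.027,0.23],"claw":0},
    {"rotation":[0,0,0.058],"slide":[0.408,0.027,0.23],"claw":0},
    {"rotation":[0,0,0.058],"slide":[0.408,0.027,0.23],"claw":0}
  ]
}}

```text
time_s: 6.78
eef_pos: [0.5599, 0.2758, 0.2104]
ee_rot: [-0.001, 0.648, 0.762, -0.001]
ft_force: [-0.3, -0.5, -1.5]
grip_width: 0.0134
grasp_force: 60.3
```

Run:
```python
from h import *
delta([.5606,.2756,.1118],99.2)
snap("w6")
s=capture("scene")["image"][150:270,380:540]
b=cv2.imread("pics/w6.png")[100:320,240:400]
C=np.zeros((600,800,3),np.uint8)
B=cv2.resize(b,None,fx=2.5,fy=2.5,interpolation=cv2.INTER_CUBIC);A=cv2.resize(s[:,:,::-1],(400,300),interpolation=cv2.INTER_CUBIC)
C[:B.shape[0],:400]=B;C[:300,400:]=A
cv2.imwrite("pics/z6.png",C)
```

```text
t 6.7833 pos [0.5599 0.2758 0.2104] xyaw 99.23 F [-0.3 -0.5 -1.5] w 0.013442206428097426 60.300800800323486
slide [-0.002  0.006  0.657]
rotz 0.001
```

View pics/z6.png

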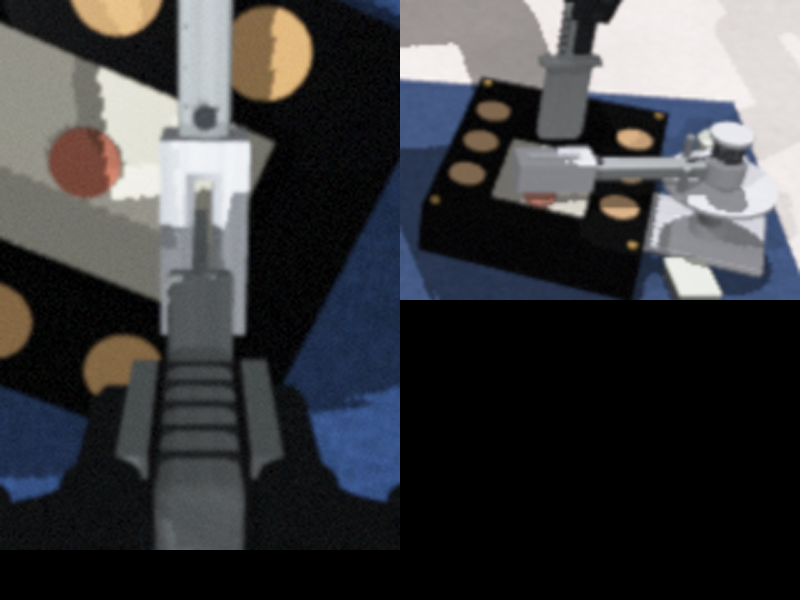

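Left: the blade (x≈201 in the crop) lies over the slot (x≈203) and is aligned with it. Right: the toe is just above the socket. I'll insert it now.

>>> {"method": "jog_arm", "body": {
  "plan": [
    {"rotation":[0,0,0],"slide":[0,0.005,0.05],"claw":0},
    {"rotation":[0,0,0],"slide":[0,0.005,0.1],"claw":0},
    {"rotation":[0,0,0],"slide":[0,0.005,0.15],"claw":0},
    {"rotation":[0,0,0],"slide":[0,0.005,0.2],"claw":0},
    {"rotation":[0,0,0],"slide":[0,0.005,0.2],"claw":0}
  ]
}}

```text
time_s: 7.3
eef_pos: [0.5602, 0.2763, 0.1791]
ee_rot: [-0.001, 0.648, 0.762, -0.002]
ft_force: [-0.2, -0.7, -3.6]
grip_width: 0.0135
grasp_force: 60.4
```

>>> {"method": "jog_arm", "body": {
  "plan": [
    {"rotation":[0,0,0],"slide":[0,0,0.05],"claw":0},
    {"rotation":[0,0,0],"slide":[0,0,0.1],"claw":0},
    {"rotation":[0,0,0],"slide":[0,0,0.15],"claw":0},
    {"rotation":[0,0,0],"slide":[0,0,0.2],"claw":0},
    {"rotation":[0,0,0],"slide":[0,0,0.25],"claw":0},
    {"rotation":[0,0,0],"slide":[0,0,0.25],"claw":0}
  ]
}}

```text
time_s: 7.8
eef_pos: [0.5603, 0.2764, 0.1419]
ee_rot: [-0.001, 0.648, 0.762, -0.001]
ft_force: [-1.4, -0.6, -1.9]
grip_width: 0.0136
grasp_force: 60.3
```

>>> {"method": "jog_arm", "body": {
  "plan": [
    {"rotation":[0,0,0],"slide":[0,0,0.05],"claw":0},
    {"rotation":[0,0,0],"slide":[0,0,0.1],"claw":0},
    {"rotation":[0,0,0],"slide":[0,0,0.14],"claw":0},
    {"rotation":[0,0,0],"slide":[0,0,0.17],"claw":0},
    {"rotation":[0,0,0],"slide":[0,0,0.18],"claw":0},
    {"rotation":[0,0,0],"slide":[0,0,0.18],"claw":0},
    {"rotation":[0,0,0],"slide":[0,0,0.18],"claw":0}
  ]
}}

```text
time_s: 8.38
eef_pos: [0.5617, 0.2768, 0.1174]
ee_rot: [0.0, 0.648, 0.762, 0.0]
ft_force: [0.3, 0.4, -2.9]
grip_width: 0.0131
grasp_force: 60.4
```

>>> {"method": "jog_arm", "body": {
  "plan": [
    {"rotation":[0,0,0],"slide":[0,0,0.01],"claw":0},
    {"rotation":[0,0,0],"slide":[0,0,0.015],"claw":0},
    {"rotation":[0,0,0],"slide":[0,0,0.015],"claw":0}
  ]
}}

```text
time_s: 8.63
eef_pos: [0.5616, 0.2768, 0.1151]
ee_rot: [0.0, 0.648, 0.762, 0.0]
ft_force: [0.1, -0.2, -3.1]
grip_width: 0.0137
grasp_force: 60.4
```

>>> {"method": "jog_arm", "body": {
  "plan": [
    {"rotation":[0,0,0],"slide":[0,0,0.007],"claw":0},
    {"rotation":[0,0,0],"slide":[0,0,0.014],"claw":0},
    {"rotation":[0,0,0],"slide":[0,0,0.02],"claw":0},
    {"rotation":[0,0,0],"slide":[0,0,0.02],"claw":0},
    {"rotation":[0,0,0],"slide":[0,0,0.02],"claw":0}
  ]
}}

```text
time_s: 9.05
eef_pos: [0.5615, 0.2768, 0.112]
ee_rot: [-0.0, 0.648, 0.762, -0.0]
ft_force: [-0.4, 0.6, -3.2]
grip_width: 0.0132
grasp_force: 60.6
```

>>> {"method": "jog_arm", "body": {
  "plan": [
    {"rotation":[0,0,0],"slide":[0,0,0.007],"claw":0},
    {"rotation":[0,0,0],"slide":[0,0,0.01],"claw":0},
    {"rotation":[0,0,0],"slide":[0,0,0.01],"claw":0}
  ]
}}

```text
time_s: 9.3
eef_pos: [0.5618, 0.2769, 0.1118]
ee_rot: [0.0, 0.648, 0.762, 0.0]
ft_force: [-2.1, -1.6, 5.2]
grip_width: 0.0131
grasp_force: 61.7
```

Run:
```python
from h import *
s=load("scene");t=load("top")
print(atz(s,513,203.5,.122))
delta([.5606,.2756,.1118],99.2)
# top view: arm far edges
im=t["image"][150:250,150:290]
w5=load("w5")
f5=lambda x,y:(260+(x-400)/3.3-.35,60+y/3.3-.35)
# arm bar screw centre in w4,w5
print(tri([(w5,*f5(621,38)),(load("w4"),290+200/2.6-.3,30+33/2.6-.3)]), atz(w5,*f5(621,38),.098))
# pivot from circle fit in wrist view w6? save crop of cap in current wrist view
snap("w7")
cv2.imwrite("pics/z7.png",np.hstack([cv2.imread("pics/w7.png")[:,160:480],cv2.resize(cv2.imread("pics/scene1.png")[185:265,410:550],(455,260))[:,:] if 0 else cv2.resize(cv2.imread("pics/w6.png")[0:200,240:400],(320,400))]))
```

```text
[0.54006211 0.43368669 0.122     ]
t 9.3 pos [0.5618 0.2769 0.1118] xyaw 99.26 F [-2.1 -1.6  5.2] w 0.01309029802599895 61.6700541973114
slide [-0.007 -0.009  0.   ]
rotz 0.002
(array([0.55441513, 0.31580882, 0.0899805 ]), [np.float64(0.0002351953063715067), np.float64(0.00023519530637152648)]) [0.55453062 0.31506602 0.098     ]
```

View pics/z7.png

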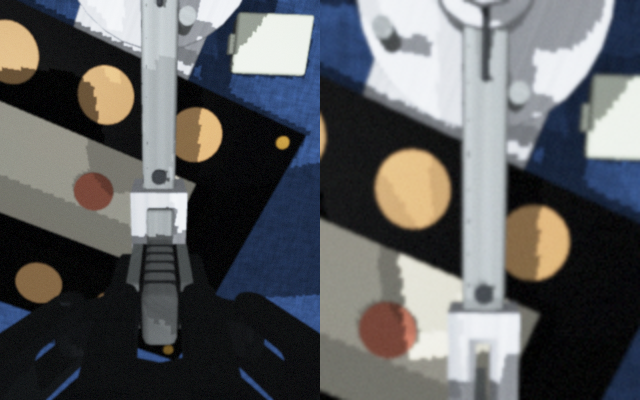

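The shoulder sits on the socket (Fz stepped up at the predicted height) and the arm bar runs along tool x. The pivot lies about 0.159 m ahead, so I'll draw the arm round it.

>>> {"method": "jog_arm", "body": {
  "plan": [
    {"rotation":[0,0,0.1],"slide":[0.0013,-0.0529,0],"claw":0},
    {"rotation":[0,0,0.2],"slide":[0.0053,-0.1057,0],"claw":0},
    {"rotation":[0,0,0.3],"slide":[0.0119,-0.1582,0],"claw":0},
    {"rotation":[0,0,0.4],"slide":[0.0211,-0.2103,0],"claw":0},
    {"rotation":[0,0,0.4],"slide":[0.0211,-0.2103,0],"claw":0},
    {"rotation":[0,0,0.4],"slide":[0.0211,-0.2103,0],"claw":0}
  ],
  "force": 80
}}

```text
time_s: 9.85
eef_pos: [0.5314, 0.2749, 0.1119]
ee_rot: [0.001, 0.72, 0.694, 0.001]
ft_force: [2.7, -1.1, 3.6]
grip_width: 0.013
grasp_force: 78.8
```

Run:
```python
from h import *
s=sense();T=tool(s);print("Ftool",(T[:3,:3].T@s["ft_force"]).round(2),"Ttool",(T[:3,:3].T@s["torque"]).round(2))
delta([.5606,.2756,.1118],99.2)
```

```text
Ftool [-0.95  2.74 -3.61] Ttool [-0.53 -0.27 -0.12]
t 9.85 pos [0.5314 0.2749 0.1119] xyaw 87.89 F [ 2.7 -1.1  3.6] w 0.013023128149979772 78.79644513130188
slide [0.012 0.194 0.001]
rotz -0.395
```

>>> {"method": "jog_arm", "body": {
  "plan": [
    {"rotation":[0,0,0.1],"slide":[0.0013,-0.0529,0],"claw":0},
    {"rotation":[0,0,0.2],"slide":[0.0053,-0.1057,0],"claw":0},
    {"rotation":[0,0,0.3],"slide":[0.0119,-0.1582,0],"claw":0},
    {"rotation":[0,0,0.4],"slide":[0.0211,-0.2103,0],"claw":0},
    {"rotation":[0,0,0.5],"slide":[0.0329,-0.2619,0],"claw":0},
    {"rotation":[0,0,0.6],"slide":[0.0473,-0.3129,0],"claw":0},
    {"rotation":[0,0,0.7],"slide":[0.0641,-0.363,0],"claw":0},
    {"rotation":[0,0,0.7],"slide":[0.0641,-0.363,0],"claw":0},
    {"rotation":[0,0,0.7],"slide":[0.0641,-0.363,0],"claw":0}
  ]
}}

```text
time_s: 10.6
eef_pos: [0.4778, 0.2863, 0.1119]
ee_rot: [0.001, 0.83, 0.558, 0.001]
ft_force: [3.3, -4.1, 4.2]
grip_width: 0.013
grasp_force: 79.2
```

Run:
```python
from h import *
s=sense();T=tool(s);print("Ftool",(T[:3,:3].T@s["ft_force"]).round(2),"Ttool",(T[:3,:3].T@s["torque"]).round(2))
delta([.5606,.2756,.1118],99.2)
```

```text
Ftool [-2.57  4.61 -4.18] Ttool [-0.87 -0.45 -0.15]
t 10.6 pos [0.4778 0.2863 0.1119] xyaw 67.87 F [ 3.3 -4.1  4.2] w 0.012984956055430468 79.21168327331543
slide [0.142 0.538 0.003]
rotz -1.094
```

>>> {"method": "jog_arm", "body": {
  "plan": [
    {"rotation":[0,0,0.1],"slide":[-0.002,-0.0529,0],"claw":0},
    {"rotation":[0,0,0.2],"slide":[0.001,-0.1057,0],"claw":0},
    {"rotation":[0,0,0.3],"slide":[0.007,-0.1582,0],"claw":0},
    {"rotation":[0,0,0.4],"slide":[0.016,-0.2103,0],"claw":0},
    {"rotation":[0,0,0.46],"slide":[0.023,-0.241,0],"claw":0},
    {"rotation":[0,0,0.46],"slide":[0.023,-0.241,0],"claw":0},
    {"rotation":[0,0,0.46],"slide":[0.023,-0.241,0],"claw":0}
  ]
}}

```text
time_s: 11.18
eef_pos: [0.4462, 0.3035, 0.1119]
ee_rot: [0.001, 0.888, 0.46, 0.002]
ft_force: [5.1, -3.4, 3.2]
grip_width: 0.0127
grasp_force: 79.3
```

Run:
```python
from h import *
s=sense();T=tool(s);print("Ftool",(T[:3,:3].T@s["ft_force"]).round(2),"Ttool",(T[:3,:3].T@s["torque"]).round(2))
delta([.5606,.2756,.1118],99.2)
```

```text
Ftool [ 0.19  6.15 -3.13] Ttool [-1.2  -0.   -0.12]
t 11.1833 pos [0.4462 0.3035 0.1119] xyaw 54.71 F [ 5.1 -3.4  3.2] w 0.012699174435378203 79.34292197227478
slide [0.289 0.73  0.004]
rotz -1.553
```

>>> {"method": "jog_arm", "body": {
  "plan": [
    {"rotation":[0,0,0.02],"slide":[0,-0.0106,0],"claw":0},
    {"rotation":[0,0,0.04],"slide":[0,-0.0212,0],"claw":0},
    {"rotation":[0,0,0.05],"slide":[0.0005,-0.0318,0],"claw":0},
    {"rotation":[0,0,0.05],"slide":[0.0005,-0.0318,0],"claw":0},
    {"rotation":[0,0,0.05],"slide":[0.0005,-0.0318,0],"claw":0}
  ]
}}

```text
time_s: 11.6
eef_pos: [0.4426, 0.3061, 0.1119]
ee_rot: [0.001, 0.894, 0.448, 0.002]
ft_force: [6.3, -3.3, 4.9]
grip_width: 0.0131
grasp_force: 79.1
```

```bash
cat > f.py <<'E'
from h import *
s=sense();T=tool(s);print("Ftool",(T[:3,:3].T@s["ft_force"]).round(2),"Ttool",(T[:3,:3].T@s["torque"]).round(2))
delta([.5606,.2756,.1118],99.2)
E
python3 f.py
```

```text
Ftool [ 1.15  7.02 -4.89] Ttool [-1.3   0.02 -0.04]
t 11.6 pos [0.4426 0.3061 0.1119] xyaw 53.26 F [ 6.3 -3.3  4.9] w 0.013125826595110373 79.13247585296631
slide [0.308 0.752 0.004]
rotz -1.604
```

>>> {"method": "jog_arm", "body": {
  "plan": [
    {"rotation":[0,0,0.005],"slide":[-0.001,-0.007,0],"claw":0},
    {"rotation":[0,0,0.01],"slide":[-0.001,-0.014,0],"claw":0},
    {"rotation":[0,0,0.01],"slide":[-0.001,-0.014,0],"claw":0},
    {"rotation":[0,0,0.01],"slide":[-0.001,-0.014,0],"claw":0}
  ]
}}

```text
time_s: 11.93
eef_pos: [0.4411, 0.3072, 0.1119]
ee_rot: [0.001, 0.895, 0.446, 0.002]
ft_force: [7.3, -3.5, 4.6]
grip_width: 0.0131
grasp_force: 79.1
```

```bash
python3 f.py
```

```text
Ftool [ 1.61  7.95 -4.61] Ttool [-1.38  0.1  -0.02]
t 11.9333 pos [0.4411 0.3072 0.1119] xyaw 52.96 F [ 7.3 -3.5  4.6] w 0.013056130163032602 79.07692551612854
slide [0.312 0.763 0.005]
rotz -1.614
```

>>> {"method": "jog_arm", "body": {
  "plan": [
    {"rotation":[0,0,0.005],"slide":[-0.001,-0.007,0],"claw":0},
    {"rotation":[0,0,0.01],"slide":[-0.001,-0.014,0],"claw":0},
    {"rotation":[0,0,0.01],"slide":[-0.001,-0.014,0],"claw":0},
    {"rotation":[0,0,0.01],"slide":[-0.001,-0.014,0],"claw":0}
  ]
}}

```text
time_s: 12.27
eef_pos: [0.4405, 0.3077, 0.112]
ee_rot: [0.002, 0.896, 0.444, 0.003]
ft_force: [11.1, -6.1, 1.2]
grip_width: 0.0132
grasp_force: 78.7
```

```bash
python3 f.py
```

```text
Ftool [ 1.85 12.52 -1.15] Ttool [-2.17  0.21 -0.11]
t 12.2667 pos [0.4405 0.3077 0.112 ] xyaw 52.68 F [11.1 -6.1  1.2] w 0.01315375102218683 78.7115228176117
slide [0.315 0.767 0.007]
rotz -1.624
```

>>> {"method": "jog_arm", "body": {
  "plan": [
    {"rotation":[0,0,0],"slide":[-0.002,-0.005,0.004],"claw":0},
    {"rotation":[0,0,0],"slide":[-0.002,-0.01,0.008],"claw":0},
    {"rotation":[0,0,0],"slide":[-0.002,-0.01,0.008],"claw":0},
    {"rotation":[0,0,0],"slide":[-0.002,-0.01,0.008],"claw":0},
    {"rotation":[0,0,0],"slide":[-0.002,-0.01,0.008],"claw":0}
  ]
}}

```text
time_s: 12.68
eef_pos: [0.4403, 0.3079, 0.1119]
ee_rot: [0.003, 0.896, 0.444, 0.004]
ft_force: [11.1, -9.1, 8.0]
grip_width: 0.013
grasp_force: 79.7
```

```bash
python3 f.py
python3 - <<'E'
from h import *
snap("w8")
s=capture("scene")["image"][150:270,380:540]
b=cv2.imread("pics/w8.png")[80:320,240:400]
C=np.zeros((600,800,3),np.uint8)
C[:,:400]=cv2.resize(b,(400,600),interpolation=cv2.INTER_CUBIC);C[:300,400:]=cv2.resize(s[:,:,::-1],(400,300),interpolation=cv2.INTER_CUBIC)
cv2.imwrite("pics/z8.png",C)
E
```

```text
Ftool [-0.53 14.41 -7.88] Ttool [-2.7  -0.38 -0.04]
t 12.6833 pos [0.4403 0.3079 0.1119] xyaw 52.68 F [11.1 -9.1  8. ] w 0.012998991342539278 79.65901136398315
slide [0.315 0.768 0.009]
rotz -1.624
```

View pics/z8.png

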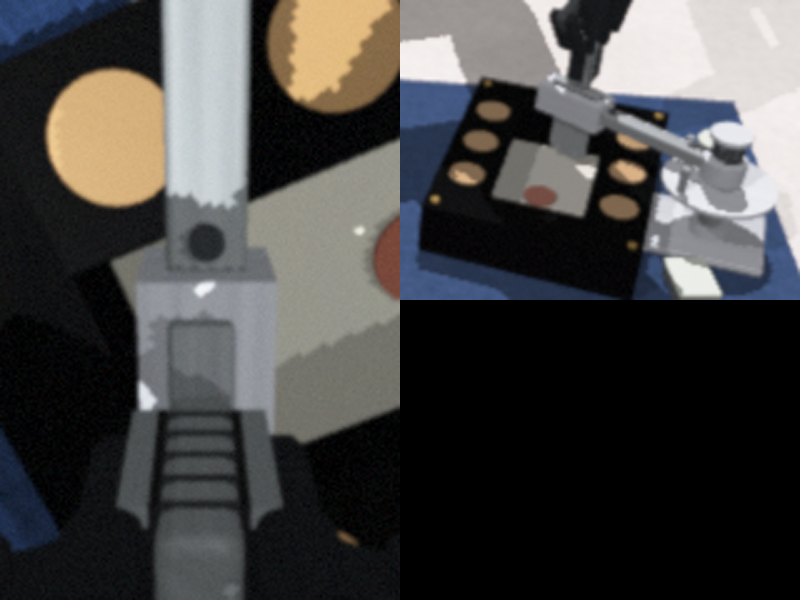

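The left view shows the shoulder seated on the socket and aligned with the arm. The right view shows the arm swung round with the blade hanging in the window. The last 1.5 mm commanded moved it only 0.2 mm, and the pull is 14 N against a 7.5 N spring, so it is at the end stop.

```bash
python3 -c "
from h import *
print(job_done())"
```

```text
the job is handed in; nothing more can be done
None
```

The broad blade is seated in the socket and the retractor arm is drawn to its end stop; I handed the job in at about 12.8 s with the gripper still holding it there.

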